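Seat the wax blank and hold the extraction shutter half open

TASK

Get the filing station ready for the jeweller: push the blue wax blank square and flush into the corner of the two dark fences on the board, its long side along the back fence. Then slide the hood's spring-return shutter (the one with the red grip) to half open, where the pointer stands at the red mark, never letting it go far past half, and finish while still holding it there: it springs shut if let go. Leave the blank seated and the other things on the bench where they are.

Things in the scene. Friction and masses are not known exactly. Their poses are not given: they have to be found in the camera images.
- station: Filing station, fixed (place and yaw vary): pale wooden board, dark fences along its back and left edges, a low white suction hood behind. Origin on the bench surface (z = 0); x points away from the board's front edge to the hood, y left, z up. In mm here: board x -115 to 110, y -150 to 115, top z 15; back fence x 60 to 72, left fence y 100 to 115, tops z 23.
- corner (a point): Inner corner of the two fences, on the board's top (x 60, y 100, z 15 mm in the station's frame); axes as the station's. The fence faces that the blank must touch lie at its x = 0 (back) and y = 0 (left); the board's free side is towards -x and -y. Seated, the blank's origin is at x -20, y -30, z 0 mm here.
- wax_blank: Block of hard blue carving wax, 40 (its x) by 60 (its y, long side) by 25 mm high, about 60 g, loose on the board, turned up to 0.5 rad from the station's axes. Origin: centre of its underside. Lying on the board its top is 40 mm above the bench, 17 mm above the fences, so it can be pushed by fingertips that pass over the fences.
- shutter (a joint): Opening of the steel shutter over the suction mouth in the hood's front, in m: 0 shut, 0.035 half, 0.070 fully open. It grows as the shutter slides right (station's -y). A return spring shuts it: about 3 N at the start, rising 0.12 N per mm, about 7 N at half. Scale on the hood's top: black marks at shut and open, red at half, read by the shutter's red pointer.
- grip (a point): Point in the shutter's upright red grip, 16 mm below its top; moves with the shutter. The grip is 14 mm wide (station's y), 22 mm deep (x), and stands 63 to 110 mm above the bench, free on both y sides. Shut, the point is at x 113, y -30, z 94 mm in the station's frame. A 6 mm thick arm leaves the grip towards the hood, 67 to 73 mm above the bench.
- hood (a point): Centre of the hood's top; axes as the station's. In mm in the station's frame: hood x 128 to 223, y -130 to 115, 60 high; shutter rails in front of it from x 118; suction mouth y 30 to 100. A brass spring barrel, 18 mm thick at most, lies along y at x 160, z 61 to 79, y -116 to -218. A hose leaves the hood's back and enters the bench at x 285.
- file: Needle file with a wooden handle, 140 mm long, 13 mm thick, lying along the right edge of the board; origin under its middle. Leave alone.
- wax_ring: Green wax ring, 25 mm across, 7 mm high, lying on the hood's top at the left. Leave alone.
- ring_cone: White ceramic ring cone, 44 mm wide, 72 mm high, standing on the bench left of the board. Leave alone.
- jar: Small glass jar with a metal lid, 44 mm wide, 50 mm high, on the bench left of the board. Leave alone.
- compound_bar: Brown polishing-compound bar, 40 x 26 x 26 mm, on the bench left of the board. Leave alone.
- green_slice: Slice of green wax, 62 x 45 x 14 mm, on the bench right of the board. Not the one to seat. Leave alone.
- brush: Wooden brush with brass bristles, 145 mm long, 14 mm high, on the bench right of the board. Leave alone.
There are look-alikes about, which are no part of the job. Several things have the shape of the wax_blank; the one meant has the colours described above.

How it is judged:
By the outcome, as a careful person would: the job done as asked, in the order asked, and still so for the second after the job is handed in, while the arm keeps its last pose, push and grip.
It also fails if it takes over 64 s, if anything falls off the work surface, if the arm or the gripper's body presses on something with over 40 N, if the wrist force passes 120 N, or if a joint passes its speed limit or range.

ROBOT

A 6-joint arm with a two-finger parallel gripper is mounted at the origin on the work surface. World frame = base frame: x ahead of the robot, y to its left, z up, the work surface at z = 0. Lengths are in m, angles in rad, forces in N, time in s.
With the tool pointing down it reaches from about 0.35 to 0.775 m from the base axis. Payload 7.3 kg.
Tool frame: the origin (TCP) lies at the very end of the fingers, on their centre line; the grasp point (between the pads) lies 19 mm behind it; z points along the fingers, y is the line along which they close (so a half turn about z gives the same grasp; the last joint's range is limited). The gripper opens to 92 mm and grips with 3 to 60 N. Pads are 19 mm wide; open, the fingers measure 130 mm over their backs; the gripper's body (75 mm by 190 mm) begins 47 mm behind the grasp point.
Start: joints at [-1.332, 0.342, 1.524, -0, 1.275, -0.146], TCP at [0.197, -0.487, 0.227] pointing down, gripper open.
Joint ranges: [-2.53, 2.53], [-0.77, 2.02], [0.04, 2.7], [-1, 4.14], [0.28, 2.66], [-3.11, 3.11]. Speed limits (rad/s): [2.57, 2.57, 3.14, 3.14, 3.14, 3.14].

INTERFACE

Orientations are given as [roll, pitch, yaw] about the fixed x, y, z axes, in that order (R = Rz(yaw) Ry(pitch) Rx(roll)).
In Python, from cell import robot gives the robot as it stands. The module is installed in compiled form; this text tells all that it offers.
- The arm moves only by the tool arm_command, never from a script. Its argument "moves" is a list of rows, each a list of 3 entries, a list of its own where there are three numbers: the shift along the tool's x, y, z in m, then the turn, a rotation vector about the tool's x, y, z in rad, then the finger opening in m, from 0 to 0.0918. In form: [[[dx, dy, dz], [ax, ay, az], claw], ...]. A call has exactly 5 rows; each row is the pose to reach, as a shift and turn from the pose commanded when the call began, along the tool's axes at that moment; what a row does not reach only later rows make up. A row lasts 1/10 s, in which the tool goes at most 50 mm and 8.59 degrees, less where a joint would pass 70% of its speed; a pose out of reach is approached as far as the arm can. A call with a gripper value outside its range is refused whole. The fingers move at their own pace and stop on an object; "squeeze" is the grip in N (left out, the last holds). Time passes only in rows, so rows that repeat a pose let the fingers close, or fill a call up. It gives the time, the measured TCP pose, the force, the opening and the grip force at its end, in the units of the state.
- robot.observe(): the state, without advancing time (a new reading comes with each control period).
- robot.read_camera(name): name is "scene" or "top" or "wrist"; returns the picture (384x512x3 uint8, red, green, blue); there is no depth.
- robot.camera_model(name): a dict with "fx", "fy", "cx", "cy" (pixels), "k1" (the pictures are not rectified: a ray, as slopes to the right and down, at radius r is drawn at 1 + k1 r^2 times it, then the intrinsics apply), "R" (3x3) and "t" (3): a world point X has camera coordinates R X + t. Camera axes: x right, y down, z forward; pixel columns grow to the right and rows downward; lengths in m; the calibration is good to about 2 mm. A picture is of the moment at which its call begins: read the wrist's pose just before it. camera_model takes no time and is no camera call; for the wrist camera it gives the pose at the moment of the call.
- robot.hand_in(): hands the job in; it is judged then, once.
The state is a dict: "time": time; "qpos": joint angles; "qvel": joint speeds; "joint_efforts": joint torques, N m; "tool_pos": TCP position; "tool_rot": TCP orientation; "contact_force": force on the tool from outside, world axes, zero at the start; "torque": the same for the moment, N m; "opening": finger opening in m; "grip_force": force on a finger pad.
Only numpy, scipy, OpenCV 4.12 (cv2) and the standard library are available. Lean on these libraries where they do the work, as an engineer would, in place of code of your own. Each camera call takes 0.05 s, during which the arm holds its last target. There are 200 camera calls.

## Working session

There is one attempt and no reset: what is moved stays moved. The work goes in short steps, Python scripts to look and compute and a tool call to move; the robot and the scene stay as the last step left them, time stands still between calls to the robot, and variables do not carry over. Pictures are saved under pics/ and viewed, at most 10 in all, crops included, and the job is handed in when it is done.

Besides the shell and the picture viewer there is one more tool, called by a JSON object that holds its "method" and its "body", one argument or row to a line. arm_command: Moves the arm, as the interface text tells. Its arguments: {"type":"object","properties":{"moves":{"type":"array"},"squeeze":{"type":"number"}},"required":["moves"]}

```bash
mkdir -p pics; cat > h.py <<'E'
import numpy as np, cv2
from cell import robot
def K(m): return np.array([[m['fx'],0,m['cx']],[0,m['fy'],m['cy']],[0,0,1.]])
def ray(m,px):
    px=np.atleast_2d(np.array(px,float))
    s=(px-[m['cx'],m['cy']])/[m['fx'],m['fy']]
    u=s.copy()
    for _ in range(20): u=s/(1+m['k1']*(u**2).sum(1,keepdims=True))
    R=np.array(m['R']); return -R.T@np.array(m['t']), np.c_[u,np.ones(len(u))]@R
def plane(m,px,z):
    o,d=ray(m,px); return o+d*((z-o[2])/d[:,2])[:,None]
def proj(m,X):
    c=np.atleast_2d(X)@np.array(m['R']).T+np.array(m['t']); u=c[:,:2]/c[:,2:]
    u=u*(1+m['k1']*(u**2).sum(1,keepdims=True)); return u*[m['fx'],m['fy']]+[m['cx'],m['cy']]
def save(im,n,s=1.5):
    im=im[:,:,::-1]; cv2.imwrite('pics/'+n,cv2.resize(im,None,fx=s,fy=s,interpolation=cv2.INTER_CUBIC))
E
python3 - <<'E'
from h import *
for n in ('top','scene'):
    im=robot.read_camera(n); np.save(n+'.npy',im); save(im,n+'0.png')
    m=robot.camera_model(n); print(n,m['fx'],m['k1'],np.round(m['R'],2).tolist(),np.round(m['t'],3))
s=robot.observe(); print(s['time'],s['tool_pos'],s['tool_rot'],s['opening'],s['contact_force'])
E
```

```text
top 369.59054098527463 0.03023264851279897 [[0.02, -1.0, -0.02], [-0.99, -0.01, -0.16], [0.16, 0.02, -0.99]] [0.049 0.489 0.945]
scene 386.22712371846876 -0.06967230556220133 [[-0.8, 0.6, 0.01], [0.46, 0.62, -0.64], [-0.39, -0.51, -0.77]] [ 0.393 -0.197  1.181]
0.1 [ 0.19699581 -0.48624772  0.22611019] [-3.14020777e+00 -1.93630028e-04  3.84783270e-01] 0.09194292485307748 [ 0.75726772 -0.09262193 -0.10750615]
```

View pics/top0.png

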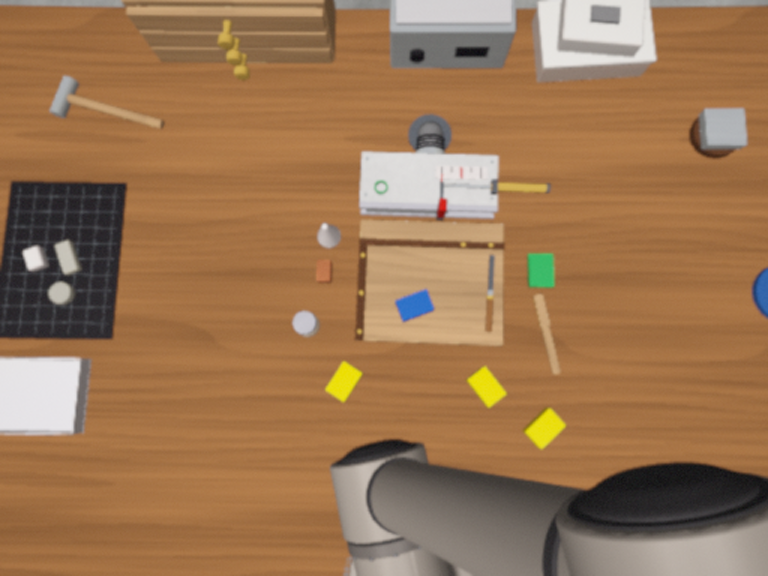

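View pics/scene0.png

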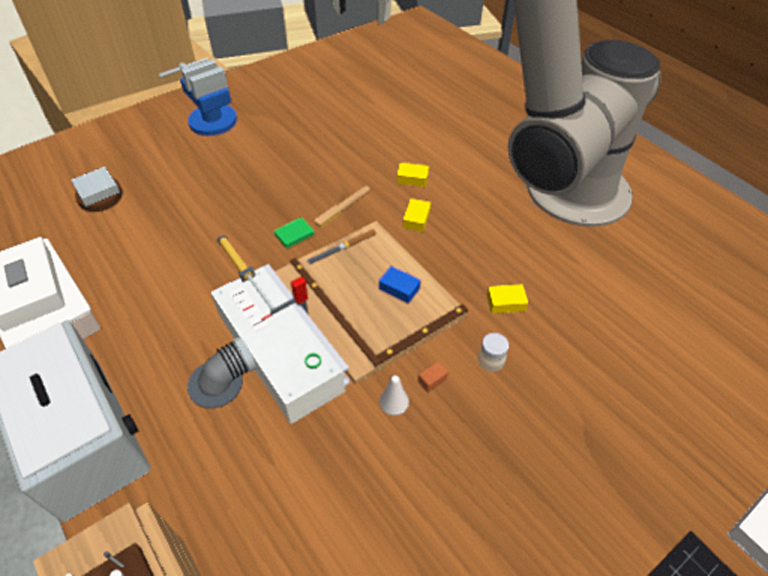

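The top view shows the blue blank at (415,305), on the board. The look-alikes are yellow blocks at (343,381), (487,386) and (545,428), and the green slice at (541,270). I choose the blue one. The red grip is at (442,207) and the station is almost axis-aligned.

```bash
python3 - <<'E'
from h import *
im=np.load('top.npy'); m=robot.camera_model('top')
hsv=cv2.cvtColor(im,cv2.COLOR_RGB2HSV)
roi=np.zeros(im.shape[:2],np.uint8); roi[100:240,225:350]=1
b=cv2.inRange(hsv,(100,120,80),(125,255,255))*roi
c=max(cv2.findContours(b,0,2)[0],key=cv2.contourArea)
P=plane(m,c.reshape(-1,2)+0.,0.04)
r=cv2.minAreaRect((P[:,:2]*1000).astype(np.float32)); print('blank',r)
d=(cv2.inRange(hsv,(0,60,20),(25,255,110))*roi)
pts=np.argwhere(d>0)[:,::-1]
c=max(cv2.findContours(d,0,2)[0],key=cv2.contourArea); print(cv2.boundingRect(c),cv2.contourArea(c))
S=np.array([[60,115],[-115,115],[-115,-150],[110,-150],[110,115]])*1.
px=np.array([[361,238],[356,339],[503,345],[504,224],[360,221]])/1.5
z=[.023,.023,.015,.015,.015]
W=np.array([plane(m,p,zz)[0] for p,zz in zip(px,z)])[:,:2]*1000
M,_=cv2.estimateAffinePartial2D(S[1:],W[1:]); print(np.round(W),M,np.arctan2(M[1,0],M[0,0]),np.hypot(M[1,0],M[0,0]))
rr=cv2.inRange(hsv,(170,150,120),(180,255,255))|cv2.inRange(hsv,(0,200,150),(5,255,255)); rr*=roi
y,x=np.nonzero(rr[125:150]);print('red',plane(m,[x.mean(),y.mean()+125],.1)*1000)
x0,y0=255,120
save(im[120:240,225:350],'crop.png',5)
mw=robot.camera_model('wrist'); s=robot.observe()
print('wristcam',-np.array(mw['R']).T@mw['t'],np.round(mw['R'],3).tolist(),mw['fx'],s['tool_pos'])
E
```

```text
blank ((463.55108642578125, -0.5441017150878906), (37.07337188720703, 57.31032943725586), 20.958303451538086)
(238, 198, 5, 21) 44.0
[[ 588.   97.]
 [ 403.  102.]
 [ 397. -160.]
 [ 620. -166.]
 [ 623.  100.]] [[ 9.89952966e-01  2.35534562e-02  5.14235986e+02]
 [-2.35534562e-02  9.89952966e-01 -1.48524336e+01]] -0.023788012306066607 0.9902331237205109
red [[626.01202759 -44.95346821 100.        ]]
wristcam [ 0.26066627 -0.46099882  0.38429475] [[0.375, -0.927, -0.002], [-0.897, -0.363, 0.253], [-0.235, -0.093, -0.967]] 294.5477604120394 [ 0.19699581 -0.48624772  0.22611019]
```

View pics/crop.png

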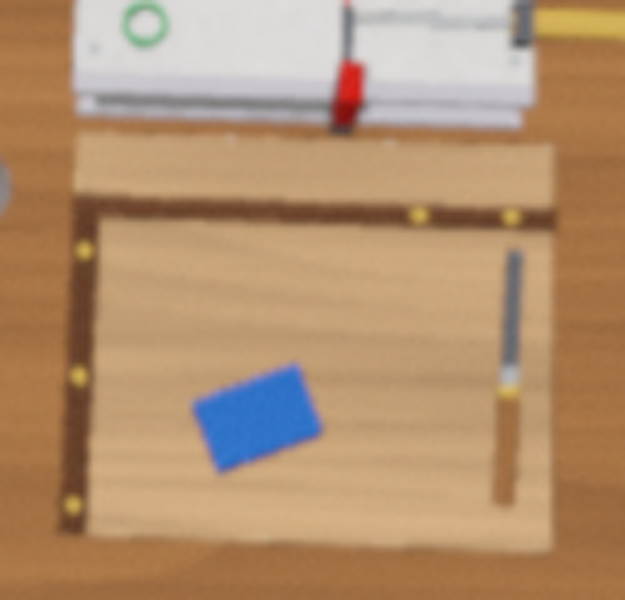

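The crop confirms the blue blank lying free on the board, its centre near (258,418) in the crop. In the world it is at about (0.464, -0.001), with its x axis at +0.366 rad. The station is near (0.514, -0.015), yaw -0.024. Next I move above the blank, turning the tool to yaw 1.937.

{"method": "arm_command", "body": {
  "moves": [
    [[0.43,-0.35,0.0],[0,0,-1.55],0.09],
    [[0.43,-0.35,0.0],[0,0,-1.55],0.09],
    [[0.43,-0.35,0.0],[0,0,-1.55],0.09],
    [[0.43,-0.35,0.0],[0,0,-1.55],0.09],
    [[0.43,-0.35,0.0],[0,0,-1.55],0.09]
  ]
}}

```text
time: 0.6
tool_pos: [0.3179, -0.2656, 0.2265]
tool_rot: [-3.141, -0.0, 1.14]
contact_force: [0.9, -0.4, 1.0]
opening: 0.0902
grip_force: 0.0
```

{"method": "arm_command", "body": {
  "moves": [
    [[0.302,0.022,0.02],[0,0,-0.8],0.09],
    [[0.302,0.022,0.02],[0,0,-0.8],0.09],
    [[0.302,0.022,0.02],[0,0,-0.8],0.09],
    [[0.302,0.022,0.02],[0,0,-0.8],0.09],
    [[0.302,0.022,0.02],[0,0,-0.8],0.09]
  ]
}}

```text
time: 1.1
tool_pos: [0.4396, -0.0476, 0.2101]
tool_rot: [-3.142, 0.0, 1.891]
contact_force: [0.6, -1.0, -0.7]
opening: 0.0901
grip_force: 0.0
```

```bash
python3 - <<'E'
from h import *
s=robot.observe(); m=robot.camera_model('wrist'); im=robot.read_camera('wrist'); np.save('w1.npy',im); save(im,'w1.png')
import pickle; pickle.dump(m,open('w1.pkl','wb'))
print(s['time'],s['tool_pos'],s['tool_rot'])
hsv=cv2.cvtColor(im,cv2.COLOR_RGB2HSV)
b=cv2.inRange(hsv,(100,120,60),(125,255,255))
c=max(cv2.findContours(b,0,2)[0],key=cv2.contourArea)
P=plane(m,c.reshape(-1,2)+0.,0.04)
print('blank',cv2.minAreaRect((P[:,:2]*1000).astype(np.float32)))
E
```

```text
1.1 [ 0.43955666 -0.04764948  0.21005899] [-3.14152832e+00  1.95856007e-04  1.89104540e+00]
blank ((466.6702880859375, 0.9987258911132812), (39.68508529663086, 58.67107391357422), 21.62657928466797)
```

View pics/w1.png

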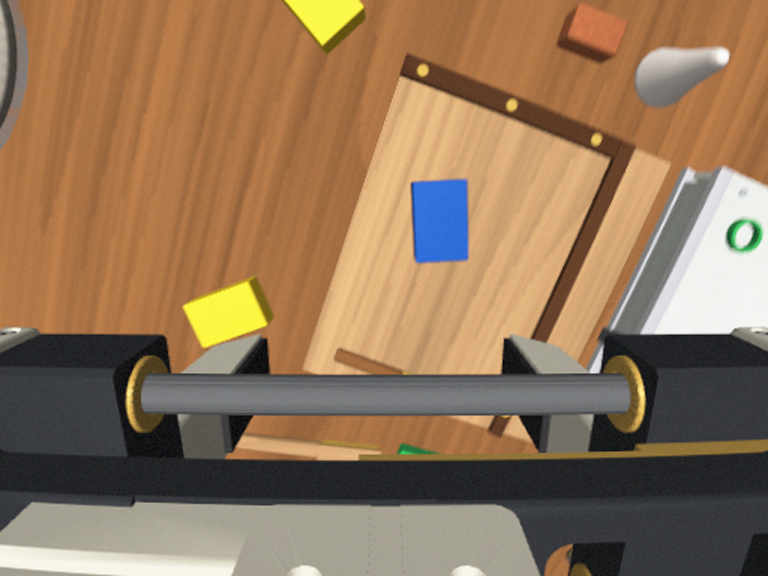

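The wrist view shows the blue blank at about (440,220), the fence corner at (612,158) and the fence's inner lower edges. I fit those edges on the board plane.

```bash
cat >> h.py <<'E'
def station(im,m,M0):
    """refine station pose from dark inner fence foot edges; M0=(x,y,yaw) guess. scan in station plane z=15mm"""
    g=cv2.cvtColor(im,cv2.COLOR_RGB2GRAY).astype(np.float32); x0,y0,a=M0
    R=np.array([[np.cos(a),-np.sin(a)],[np.sin(a),np.cos(a)]])
    def edge(f,ts):
        u=np.arange(-.012,.0105,.0005); out=[]
        for t in ts:
            S=np.array([f(t,k) for k in u]); X=np.c_[S@R.T+[x0,y0],np.full(len(u),.015)]
            p=proj(m,X).astype(np.float32); 
            if p.min()<1 or (p[:,0]>510).any() or (p[:,1]>222).any(): continue
            v=cv2.GaussianBlur(cv2.remap(g,p[:,:1],p[:,1:],1),(1,5),0).ravel(); d=np.diff(v); i=d.argmin()
            if d[i]<-4: out.append((t,u[i]+.00025))
        o=np.array(out)
        for _ in range(3):
            c=np.polyfit(o[:,0],o[:,1],1); r=abs(np.polyval(c,o[:,0])-o[:,1]); o=o[r<max(.0008,2*np.median(r))]
        return c,len(o),r.mean()
    b=edge(lambda t,k:(.06+k,t),np.arange(-.1,.095,.004))   # back: x offset vs y
    l=edge(lambda t,k:(t,.1+k),np.arange(-.11,.055,.004))   # left: y offset vs x
    S=np.array([.06+np.polyval(b[0],.1),.1+np.polyval(l[0],.06)])
    return S@R.T+[x0,y0], a-b[0][0], a+l[0][0], b[1:],l[1:]
E
python3 - <<'E'
from h import *; import pickle
im=np.load('w1.npy'); m=pickle.load(open('w1.pkl','rb'))
g=(.514,-.015,-.024)
px=np.array([[612,158]])/1.5; print(plane(m,px,.015))
c,a1,a2,*q=station(im,m,g); print(c,a1,a2,q)
a=(a1+a2)/2; R=np.array([[np.cos(a),-np.sin(a)],[np.sin(a),np.cos(a)]])
print('origin',c-R@[.06,.1],'target',c+R@[-.02,-.03],'grip',c+R@[.053,-.13])
E
```

```text
[[0.58162455 0.08940383 0.015     ]]
[0.58045293 0.08927736] -0.020183473389355736 -0.016595818815331016 [(35, np.float64(0.0001509803921568629)), (42, np.float64(0.00013519716829821378))]
origin [ 0.51862421 -0.00960242] target [0.55990465 0.0596502 ] grip [ 0.63105345 -0.04167526]
```

{"method": "arm_command", "body": {
  "moves": [
    [[0.0376,0.041,0.02],[0,0,-0.057],0.09],
    [[0.0376,0.041,0.05],[0,0,-0.057],0.09],
    [[0.0376,0.041,0.1],[0,0,-0.057],0.09],
    [[0.0376,0.041,0.14],[0,0,-0.057],0.09],
    [[0.0376,0.041,0.16],[0,0,-0.057],0.09]
  ]
}}

```text
time: 1.65
tool_pos: [0.4642, -0.0007, 0.0469]
tool_rot: [-3.137, -0.003, 1.942]
contact_force: [-0.4, 0.2, -0.3]
opening: 0.0902
grip_force: 0.0
```

{"method": "arm_command", "body": {
  "moves": [
    [[0,0,0.01],[0,0,0],0.08],
    [[0,0,0.022],[0,0,0],0.06],
    [[0,0,0.022],[0,0,0],0.05],
    [[0,0,0.022],[0,0,0],0.05],
    [[0,0,0.022],[0,0,0],0.05]
  ],
  "squeeze": 10
}}

```text
time: 2.15
tool_pos: [0.4671, -0.0014, 0.0292]
tool_rot: [3.14, 0.001, 1.942]
contact_force: [0.1, 0.2, 0.7]
opening: 0.0549
grip_force: 0.0
```

{"method": "arm_command", "body": {
  "moves": [
    [[0,0,0.001],[0,0,0],0.045],
    [[0,0,0.001],[0,0,0],0.042],
    [[0,0,0.001],[0,0,0],0.038],
    [[0,0,0.001],[0,0,0],0.036],
    [[0,0,0.001],[0,0,0],0.036]
  ],
  "squeeze": 10
}}

```text
time: 2.65
tool_pos: [0.4666, -0.0013, 0.0275]
tool_rot: [3.141, 0.0, 1.942]
contact_force: [0.1, 0.9, 4.0]
opening: 0.0399
grip_force: 10.0
```

{"method": "arm_command", "body": {
  "moves": [
    [[0.0035,0.02,0],[0,0,0.08],0.036],
    [[0.007,0.04,0],[0,0,0.16],0.036],
    [[0.0105,0.06,0],[0,0,0.24],0.036],
    [[0.014,0.08,0],[0,0,0.32],0.036],
    [[0.0174,0.0995,0],[0,0,0.39],0.036]
  ]
}}

```text
time: 3.15
tool_pos: [0.5525, 0.0511, 0.0273]
tool_rot: [-3.139, 0.001, 1.549]
contact_force: [-3.5, -2.3, 5.7]
opening: 0.0399
grip_force: 10.0
```

```bash
cat > look.py <<'E'
from h import *; import sys
s=robot.observe(); m=robot.camera_model('wrist'); im=robot.read_camera('wrist'); save(im,sys.argv[1])
print(s['time'],s['tool_pos'],s['tool_rot'],s['contact_force'])
a=-.0185; R=np.array([[np.cos(a),-np.sin(a)],[np.sin(a),np.cos(a)]]); c0=np.array([.5805,.0893])
try:
    c,a1,a2,*q=station(im,m,(.5186,-.0096,a)); print('corner',c,a1,a2,q)
except Exception as e: print(e)
hsv=cv2.cvtColor(im,cv2.COLOR_RGB2HSV)
b=cv2.inRange(hsv,(100,120,60),(125,255,255))
c=max(cv2.findContours(b,0,2)[0],key=cv2.contourArea)
P=plane(m,c.reshape(-1,2)+0.,0.04)[:,:2]
r=cv2.minAreaRect((((P-c0)@R)*1000).astype(np.float32)); print('blank in corner frame (want -20,-30, 90/0deg)',r)
E
python3 look.py w2.png
```

```text
3.15 [0.552479   0.05105147 0.0273004 ] [-3.13921921e+00  7.78925912e-04  1.54894378e+00] [-3.47850761 -2.27204592  5.74757879]
corner [0.58012412 0.08573481] -0.0185 -0.023940301755404035 [(6, np.float64(5.421010862427522e-20)), (38, np.float64(0.00011615712355020737))]
blank in corner frame (want -20,-30, 90/0deg) ((-26.630842208862305, -20.611360549926758), (35.18097686767578, 39.690879821777344), 89.86620330810547)
```

View pics/w2.png

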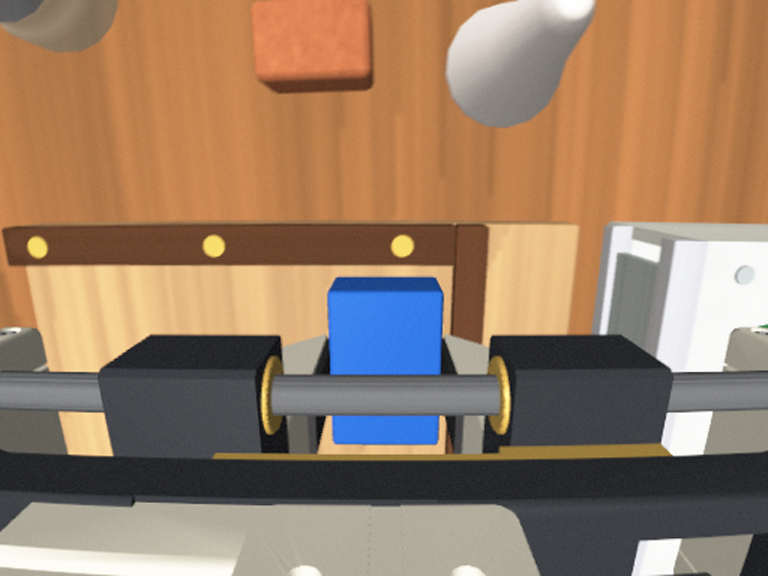

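The blank is square in the grip, about 7 mm short of each fence. I push on slowly.

{"method": "arm_command", "body": {
  "moves": [
    [[0.002,0.003,0],[0,0,0],0.036],
    [[0.004,0.005,0],[0,0,0],0.036],
    [[0.005,0.006,0],[0,0,0],0.036],
    [[0.005,0.007,0],[0,0,0],0.036],
    [[0.005,0.0075,0],[0,0,0],0.036]
  ]
}}

```text
time: 3.7
tool_pos: [0.5582, 0.0553, 0.0272]
tool_rot: [-3.137, 0.0, 1.554]
contact_force: [-6.2, -1.3, 9.1]
opening: 0.04
grip_force: 10.0
```

{"method": "arm_command", "body": {
  "moves": [
    [[0.0005,0.001,-0.0005],[0,0,0],0.036],
    [[0.001,0.0015,-0.0005],[0,0,0],0.036],
    [[0.0015,0.002,-0.0005],[0,0,0],0.036],
    [[0.002,0.0025,-0.0005],[0,0,0],0.036],
    [[0.003,0.003,-0.0005],[0,0,0],0.036]
  ]
}}

```text
time: 4.2
tool_pos: [0.5584, 0.0562, 0.027]
tool_rot: [-3.131, 0.004, 1.555]
contact_force: [-12.4, -12.4, 7.9]
opening: 0.04
grip_force: 10.0
```

{"method": "arm_command", "body": {
  "moves": [
    [[0,0,0],[0,0,0],0.045],
    [[0,0,0],[0,0,0],0.05],
    [[0,0,0],[0,0,0],0.055],
    [[0,0,0],[0,0,0],0.06],
    [[-0.002,-0.002,-0.02],[0,0,0],0.06]
  ]
}}

```text
time: 4.7
tool_pos: [0.5599, 0.0571, 0.0457]
tool_rot: [-3.137, -0.0, 1.553]
contact_force: [-0.3, 0.2, 0.8]
opening: 0.0601
grip_force: 0.0
```

{"method": "arm_command", "body": {
  "moves": [
    [[0,0,-0.04],[0,0,0],0.04],
    [[-0.03,-0.02,-0.07],[0,0,0],0.02],
    [[-0.06,-0.05,-0.1],[0,0,0],0.0],
    [[-0.1,-0.05,-0.1],[0,0,0],0],
    [[-0.1,-0.05,-0.1],[0,0,0],0]
  ]
}}

```text
time: 5.2
tool_pos: [0.5099, -0.0459, 0.1492]
tool_rot: [3.138, 0.002, 1.549]
contact_force: [0.8, 1.0, -0.9]
opening: 0.0244
grip_force: 0.0
```

{"method": "arm_command", "body": {
  "moves": [
    [[0,0,0],[0,0,0],0],
    [[0,0,0],[0,0,0],0],
    [[0,0,0],[0,0,0],0],
    [[0,0,0],[0,0,0],0],
    [[0,0,0],[0,0,0],0]
  ]
}}

```text
time: 5.7
tool_pos: [0.5096, -0.0415, 0.1474]
tool_rot: [-3.141, -0.0, 1.553]
contact_force: [-0.2, -0.1, 0.7]
opening: 0.0004
grip_force: 0.0
```

```bash
python3 look.py w3.png; python3 -c "
import cv2;i=cv2.imread('pics/w3.png');cv2.imwrite('pics/w3c.png',cv2.resize(i[60:360,300:650],None,fx=2,fy=2))"
```

```text
5.7 [ 0.50960915 -0.04152788  0.14743448] [-3.14105226e+00 -5.78337262e-05  1.55294036e+00] [-0.17429488 -0.06907973  0.69414727]
corner [0.58591879 0.08994103] -0.06613652146464645 -0.0009573433222577442 [(27, np.float64(0.0007143969941348981)), (35, np.float64(0.0009391394874279969))]
blank in corner frame (want -20,-30, 90/0deg) ((-22.03382682800293, -33.11863327026367), (59.35435485839844, 41.19482421875), 89.62041473388672)
```

View pics/w3c.png

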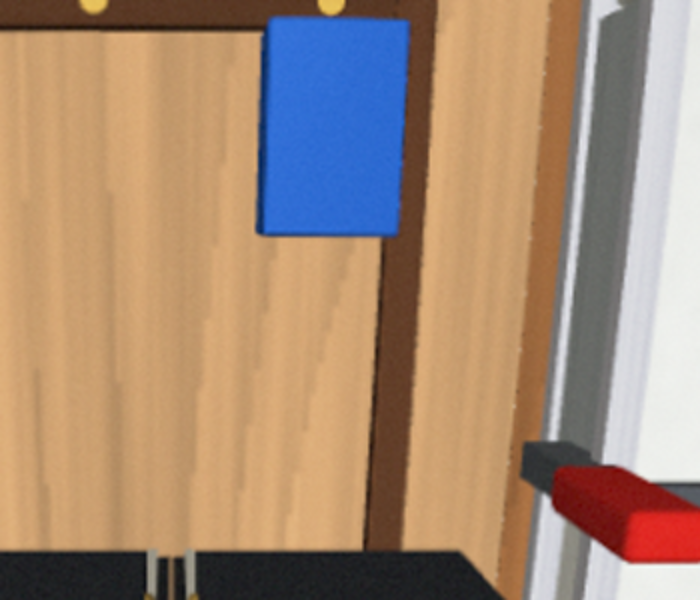

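The crop shows the blank nearly seated, long side along the back fence, though a gap of 1 to 3 mm is possible. I turn the tool a quarter so that its body clears the grip, then press each side with closed fingers.

{"method": "arm_command", "body": {
  "moves": [
    [[0.017,0.045,0.0],[0,0,1.57],0],
    [[0.017,0.045,0.0],[0,0,1.57],0],
    [[0.017,0.045,0.0],[0,0,1.57],0],
    [[0.017,0.045,0.0],[0,0,1.57],0],
    [[0.017,0.045,0.0],[0,0,1.57],0]
  ]
}}

```text
time: 6.25
tool_pos: [0.5549, -0.0257, 0.1475]
tool_rot: [-3.141, 0.0, 0.796]
contact_force: [0.6, 0.1, -0.0]
opening: 0.0001
grip_force: 0.0
```

{"method": "arm_command", "body": {
  "moves": [
    [[0.0,0.0,0.0],[0,0,0.75],0],
    [[0,0,0.0],[0,0,0.75],0],
    [[0,0,0.0],[0,0,0.75],0],
    [[0,0,0.0],[0,0,0.75],0],
    [[0,0,0.0],[0,0,0.75],0]
  ]
}}

```text
time: 6.75
tool_pos: [0.5549, -0.0258, 0.1476]
tool_rot: [3.142, 0.0, 0.046]
contact_force: [0.6, 0.3, 0.2]
opening: 0.0
grip_force: 0.0
```

{"method": "arm_command", "body": {
  "moves": [
    [[0.005,0,0.03],[0,0,0.065],0],
    [[0.005,0,0.06],[0,0,0.065],0],
    [[0.005,0,0.09],[0,0,0.065],0],
    [[0.005,0.0,0.119],[0,0,0.065],0],
    [[0.005,0.0,0.119],[0,0,0.065],0]
  ]
}}

```text
time: 7.25
tool_pos: [0.5571, -0.0251, 0.0252]
tool_rot: [-3.14, 0.008, -0.013]
contact_force: [-0.2, -0.1, 0.6]
opening: 0.0006
grip_force: 0.0
```

{"method": "arm_command", "body": {
  "moves": [
    [[0,-0.005,0],[0,0,0],0],
    [[0,-0.01,0],[0,0,0],0],
    [[0,-0.015,0],[0,0,0],0],
    [[0,-0.02,0],[0,0,0],0],
    [[0,-0.025,0],[0,0,0],0]
  ]
}}

```text
time: 7.75
tool_pos: [0.5606, -0.0002, 0.0295]
tool_rot: [3.141, -0.001, -0.013]
contact_force: [0.0, 0.5, -0.7]
opening: 0.0003
grip_force: 0.0
```

{"method": "arm_command", "body": {
  "moves": [
    [[0,-0.002,0],[0,0,0.005],0],
    [[0,-0.004,0],[0,0,0.005],0],
    [[0,-0.006,0],[0,0,0.005],0],
    [[0,-0.008,0],[0,0,0.005],0],
    [[0,-0.01,0],[0,0,0.005],0]
  ]
}}

```text
time: 8.25
tool_pos: [0.5603, 0.0093, 0.0287]
tool_rot: [3.142, 0.0, -0.018]
contact_force: [0.1, -0.6, 0.2]
opening: 0.0003
grip_force: 0.0
```

{"method": "arm_command", "body": {
  "moves": [
    [[0,-0.001,0],[0,0,0],0],
    [[0,-0.002,0],[0,0,0],0],
    [[0,-0.003,0],[0,0,0],0],
    [[0,-0.004,0],[0,0,0],0],
    [[0,-0.005,0],[0,0,0],0]
  ]
}}

```text
time: 8.75
tool_pos: [0.5607, 0.0128, 0.029]
tool_rot: [3.139, -0.001, -0.018]
contact_force: [-0.9, -9.0, 4.1]
opening: 0.0006
grip_force: 4.7
```

{"method": "arm_command", "body": {
  "moves": [
    [[0,-0.001,0],[0,0,0],0],
    [[0,-0.001,0],[0,0,0],0],
    [[0,-0.001,0],[0,0,0],0],
    [[0,-0.001,0],[0,0,0],0],
    [[0,-0.001,0],[0,0,0],0]
  ]
}}

```text
time: 9.25
tool_pos: [0.5607, 0.0129, 0.0292]
tool_rot: [3.138, -0.001, -0.018]
contact_force: [-1.6, -11.9, 3.0]
opening: 0.0004
grip_force: 5.1
```

{"method": "arm_command", "body": {
  "moves": [
    [[0,0.01,0],[0,0,0],0],
    [[-0.02,0.02,0],[0,0,0],0],
    [[-0.06,0.02,0],[0,0,0],0],
    [[-0.06,-0.01,0],[0,0,0],0],
    [[-0.06,-0.044,0],[0,0,0],0]
  ]
}}

```text
time: 9.75
tool_pos: [0.5003, 0.0599, 0.0287]
tool_rot: [-3.141, 0.001, -0.022]
contact_force: [0.4, 0.1, -0.0]
opening: 0.0003
grip_force: 0.0
```

{"method": "arm_command", "body": {
  "moves": [
    [[0.007,0,0],[0,0,0],0],
    [[0.014,0,0],[0,0,0],0],
    [[0.02,0,0],[0,0,0],0],
    [[0.023,0,0],[0,0,0],0],
    [[0.026,0,0],[0,0,0],0]
  ]
}}

```text
time: 10.25
tool_pos: [0.5275, 0.059, 0.0286]
tool_rot: [3.142, 0.0, -0.019]
contact_force: [-2.6, 2.2, 3.8]
opening: 0.0005
grip_force: 3.6
```

{"method": "arm_command", "body": {
  "moves": [
    [[0.001,0,0],[0,0,0],0],
    [[0.0015,0,0],[0,0,0],0],
    [[0.002,0,0],[0,0,0],0],
    [[0.0025,0,0],[0,0,0],0],
    [[0.003,0,0],[0,0,0],0]
  ]
}}

```text
time: 10.75
tool_pos: [0.5275, 0.0592, 0.0284]
tool_rot: [3.141, 0.006, -0.018]
contact_force: [-10.3, -2.6, 6.8]
opening: 0.0003
grip_force: 5.1
```

{"method": "arm_command", "body": {
  "moves": [
    [[-0.015,0,0],[0,0,0],0],
    [[-0.03,0,-0.05],[0,0,0],0.03],
    [[-0.03,0.03,-0.1],[0,0,0],0.06],
    [[-0.03,0.06,-0.14],[0,0,0],0.07],
    [[-0.03,0.06,-0.16],[0,0,0],0.07]
  ]
}}

```text
time: 11.25
tool_pos: [0.5002, -0.002, 0.1918]
tool_rot: [3.14, -0.005, -0.02]
contact_force: [0.4, -0.3, -0.4]
opening: 0.028
grip_force: 0.0
```

{"method": "arm_command", "body": {
  "moves": [
    [[0,0,0],[0,0,0],0.07],
    [[0,0,0],[0,0,0],0.07],
    [[0,0,0],[0,0,0],0.07],
    [[0,0,0],[0,0,0],0.07],
    [[0,0,0],[0,0,0],0.07]
  ]
}}

```text
time: 11.75
tool_pos: [0.4987, 0.0008, 0.1876]
tool_rot: [-3.141, 0.002, -0.018]
contact_force: [0.7, 0.2, -0.3]
opening: 0.0674
grip_force: 0.0
```

```bash
sed -i 's/np.arange(-.1,.095,.004)/np.arange(-.1,.03,.003)/; s/np.arange(-.11,.055,.004)/np.arange(-.11,.008,.003)/' h.py; python3 look.py w4.png; python3 -c "
from h import *
robot
"
```

```text
11.75 [0.49873337 0.00075113 0.18760868] [-3.14134192e+00  2.15383663e-03 -1.75749661e-02] [ 0.73206942  0.24598247 -0.28616458]
corner [0.57935301 0.08743413] -0.019862715107569512 -0.022887464387464394 [(37, np.float64(5.928869690718698e-05)), (26, np.float64(0.00020510190664036826))]
blank in corner frame (want -20,-30, 90/0deg) ((-21.025184631347656, -33.17314910888672), (61.06174850463867, 39.0673713684082), 89.63240051269531)
```

View pics/w4.png

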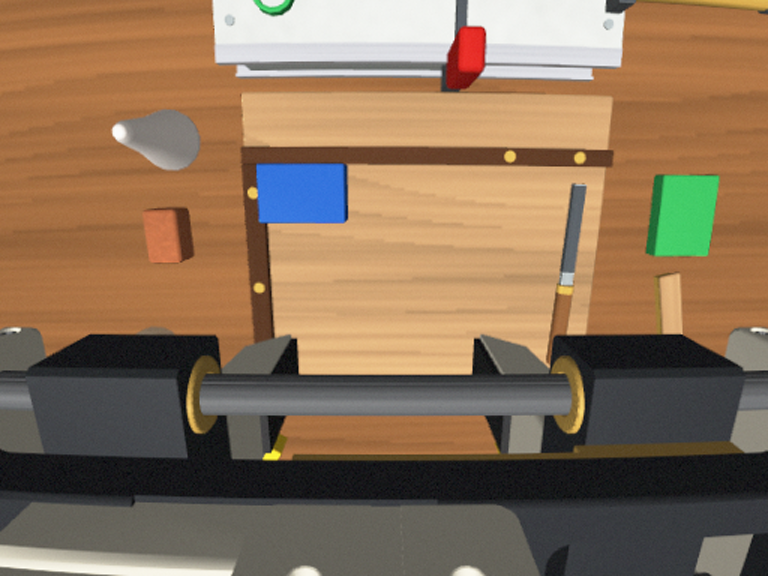

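The wrist view shows the blank tight in the corner at (300,193), parallel to both fences, and the red grip at (467,57). I check the grip's top against the prediction.

```bash
python3 - <<'E'
from h import *
m=robot.camera_model('wrist'); im=robot.read_camera('wrist')
hsv=cv2.cvtColor(im,cv2.COLOR_RGB2HSV)
r=cv2.inRange(hsv,(0,170,60),(6,255,255))|cv2.inRange(hsv,(172,170,60),(180,255,255))
c=max(cv2.findContours(r[:100],0,2)[0],key=cv2.contourArea); print(cv2.boundingRect(c))
v=hsv[:,:,2].copy(); y,x=np.nonzero((r>0)&(np.arange(384)[:,None]<100)); print(np.percentile(v[y,x],[10,50,90]))
t=cv2.inRange(v,int(np.percentile(v[y,x],60)),255)&r
P=plane(m,c.reshape(-1,2),.11); print('all@110',P.min(0),P.max(0))
print('pred corners',proj(m,[[.6303+a,-.0427+b,z] for z in (.11,.063) for a in(-.011,.011) for b in(-.007,.007)]).round(1).tolist())
print(c.reshape(-1,2).tolist()[::3])
E
```

```text
(298, 18, 25, 42)
[116. 203. 233.]
all@110 [ 0.61091316 -0.04987641  0.11      ] [ 0.63937872 -0.03202351  0.11      ]
pred corners [[321.7, 47.0], [302.9, 47.1], [322.3, 15.1], [303.2, 15.2], [310.5, 59.3], [295.0, 59.4], [310.9, 33.0], [295.1, 33.1]]
[[308, 18], [305, 22], [303, 28], [301, 31], [300, 35], [298, 42], [300, 58], [303, 58], [306, 59], [311, 58], [318, 50], [321, 44], [321, 19]]
```

{"method": "arm_command", "body": {
  "moves": [
    [[0.03,0.01,0],[0,0,0],0.06],
    [[0.07,0.02,0],[0,0,0],0.06],
    [[0.11,0.035,0.01],[0,0,0],0.06],
    [[0.1315,0.041,0.03],[0,0,0],0.06],
    [[0.1315,0.041,0.05],[0,0,0],0.06]
  ]
}}

```text
time: 12.35
tool_pos: [0.6324, -0.0442, 0.1371]
tool_rot: [3.141, -0.002, -0.019]
contact_force: [0.1, 0.3, -0.5]
opening: 0.06
grip_force: 0.0
```

{"method": "arm_command", "body": {
  "moves": [
    [[0,0,0],[0,0,0],0.06],
    [[0,0,0.02],[0,0,0],0.06],
    [[0,0,0.04],[0,0,0],0.06],
    [[0,0,0.06],[0,0,0],0.06],
    [[0,0,0.06],[0,0,0],0.06]
  ]
}}

```text
time: 12.85
tool_pos: [0.6282, -0.0425, 0.0771]
tool_rot: [-3.141, 0.005, -0.018]
contact_force: [-0.4, 0.8, -0.5]
opening: 0.0597
grip_force: 0.0
```

{"method": "arm_command", "body": {
  "moves": [
    [[0,0,0],[0,0,0],0.04],
    [[0,0,0],[0,0,0],0.025],
    [[0,0,0],[0,0,0],0.015],
    [[0,0,0],[0,0,0],0.01],
    [[0,0,0],[0,0,0],0.01]
  ],
  "squeeze": 25
}}

```text
time: 13.35
tool_pos: [0.6301, -0.0431, 0.0793]
tool_rot: [3.141, -0.001, -0.018]
contact_force: [0.0, 0.0, -0.0]
opening: 0.0247
grip_force: 0.0
```

{"method": "arm_command", "body": {
  "moves": [
    [[0,0,0],[0,0,0],0.01],
    [[0,0,0],[0,0,0],0.01],
    [[0,0,0],[0,0,0],0.01],
    [[0,0,0],[0,0,0],0.01],
    [[0,0,0],[0,0,0],0.01]
  ]
}}

```text
time: 13.85
tool_pos: [0.63, -0.0443, 0.0789]
tool_rot: [3.14, -0.0, -0.019]
contact_force: [-1.1, -4.7, 0.8]
opening: 0.0136
grip_force: 25.0
```

{"method": "arm_command", "body": {
  "moves": [
    [[0,0.007,0],[0,0,0],0.01],
    [[0,0.014,0],[0,0,0],0.01],
    [[0,0.021,0],[0,0,0],0.01],
    [[0,0.028,0],[0,0,0],0.01],
    [[0,0.033,0],[0,0,0],0.01]
  ]
}}

```text
time: 14.35
tool_pos: [0.6293, -0.0753, 0.0789]
tool_rot: [-3.14, 0.0, -0.018]
contact_force: [-0.4, 8.0, 3.2]
opening: 0.0135
grip_force: 25.0
```

{"method": "arm_command", "body": {
  "moves": [
    [[0,0,0],[0,0,0],0.01],
    [[0,0,0],[0,0,0],0.01],
    [[0,0,0],[0,0,0],0.01],
    [[0,0,0],[0,0,0],0.01],
    [[0,0,0],[0,0,0],0.01]
  ]
}}

```text
time: 14.85
tool_pos: [0.6293, -0.0751, 0.0789]
tool_rot: [-3.14, 0.0, -0.018]
contact_force: [-0.2, 6.3, 2.9]
opening: 0.0137
grip_force: 25.0
```

```bash
python3 - <<'E'
from h import *
for n in ('wrist','top'):
    im=robot.read_camera(n); np.save(n+'5.npy',im)
a=cv2.resize(np.load('wrist5.npy')[:190],(512,190)); t=np.load('top5.npy')
# top view crop of hood
save(a,'w5.png'); save(t[95:150,235:345],'t5.png',6)
w=cv2.imread('pics/w5.png'); t=cv2.imread('pics/t5.png'); t=cv2.resize(t,(640,300)); t=cv2.copyMakeBorder(t,0,0,0,w.shape[1]-640,0)
cv2.imwrite('pics/c5.png',np.vstack([w,t]))
s=robot.observe(); print(s['tool_pos'],s['contact_force'],s['grip_force'])
E
```

```text
[ 0.62925577 -0.07510721  0.07888896] [0.11348985 6.95025092 3.03156467] 25.009814500808716
```

View pics/c5.png

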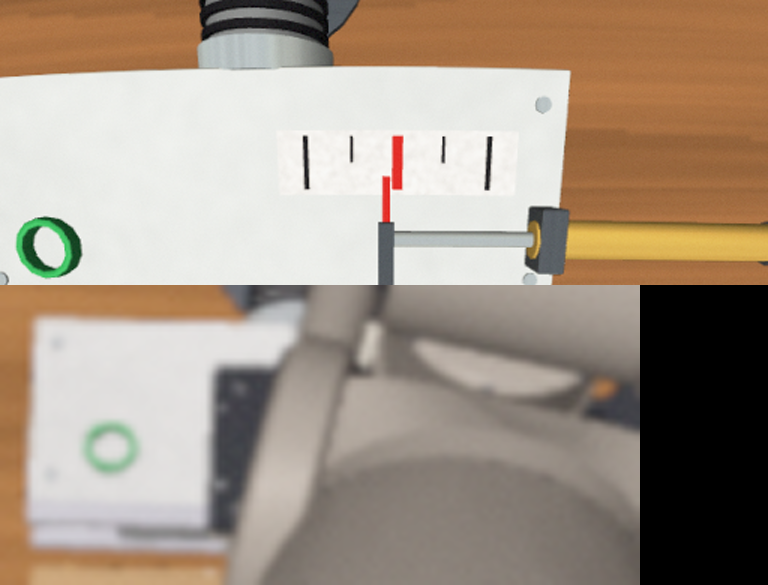

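The wrist view shows the red pointer at x=387, the red mark at 397.5 and the black marks at 306 and 489. The shutter is therefore 4 mm short of half, which agrees with the TCP travel of 30.8 mm.

{"method": "arm_command", "body": {
  "moves": [
    [[0,0.001,0],[0,0,0],0.01],
    [[0,0.002,0],[0,0,0],0.01],
    [[0,0.003,0],[0,0,0],0.01],
    [[0,0.0042,0],[0,0,0],0.01],
    [[0,0.0042,0],[0,0,0],0.01]
  ]
}}

```text
time: 15.45
tool_pos: [0.6292, -0.0791, 0.0789]
tool_rot: [-3.14, 0.0, -0.018]
contact_force: [-1.1, 7.3, 2.7]
opening: 0.0137
grip_force: 25.0
```

{"method": "arm_command", "body": {
  "moves": [
    [[0,0,0],[0,0,0],0.01],
    [[0,0,0],[0,0,0],0.01],
    [[0,0,0],[0,0,0],0.01],
    [[0,0,0],[0,0,0],0.01],
    [[0,0,0],[0,0,0],0.01]
  ]
}}

```text
time: 15.95
tool_pos: [0.6292, -0.0791, 0.0789]
tool_rot: [-3.14, 0.0, -0.018]
contact_force: [-0.4, 7.5, 3.4]
opening: 0.0139
grip_force: 25.0
```

```bash
python3 - <<'E'
from h import *
im=robot.read_camera('wrist'); sc=robot.read_camera('scene')
g=im.astype(int); red=(g[:,:,0]>150)&(g[:,:,1]<90)
for r0,r1 in ((92,115),(128,146)):
    y,x=np.nonzero(red[r0:r1,230:300]); print(r0,x.mean()+230,x.min()+230,x.max()+230)
w=cv2.resize(im[70:190,170:400],(552,288))[:,:,::-1]; s=cv2.resize(sc[140:260,140:350],(525,300))[:,:,::-1]
s=cv2.copyMakeBorder(s,0,0,0,27,0); cv2.imwrite('pics/c6.png',np.vstack([w,s]))
s=robot.observe(); print(s['tool_pos'],s['contact_force'],s['grip_force'])
E
```

```text
92 257.5 255 260
128 257.0 255 259
[ 0.62920197 -0.0790791   0.07892624] [-0.23121437  7.08009374  2.80173909] 25.011794865131378
```

View pics/c6.png

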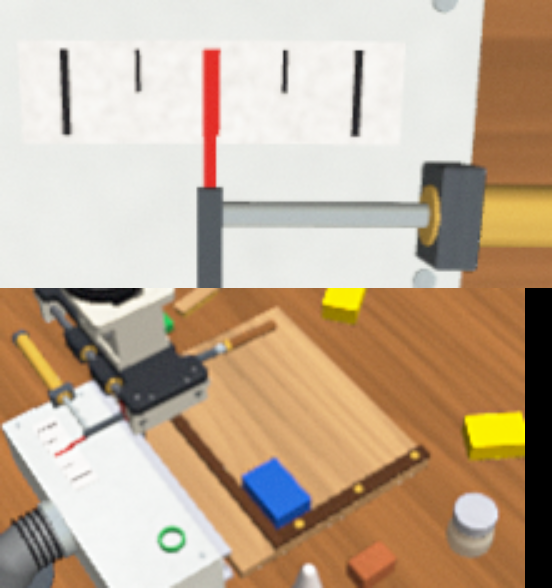

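The pointer at (210,160) lines up with the red mark at (211,95), within about 0.3 mm. The scene crop shows the blank still in the corner at (276,490). I hand in while holding the grip.

```bash
python3 -c "
from cell import robot
print(robot.hand_in())"
```

```text
the job is handed in; nothing more can be done
None
```

The job is handed in: the blue blank is pressed against both fences in the corner, and the arm is holding the shutter at the red half mark, within about 0.3 mm by the wrist camera.

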